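File a sample carton into a tight row

TASK

File the blue carton from the receiving tray in the rack, right beside the blue one already there, on the side towards the sliding follower: slide the cartons on that side along together with the follower to open a gap, without lifting any out, and set the new carton down in it, upright. Then push the follower back up against the row and press it snug with about 10 N on the cartons, so that no gaps are left, and let go. The cartons dent if they are pressed together or bumped with 20 N or more, so push and set down gently, by feel, and leave the other waiting cartons and everything else on the bench alone.

Things in the scene. Friction and masses are not known exactly. Their poses are not given: they have to be found in the camera images.
- rack: fixed stainless filing trough, 245 mm long (y), 85 wide (x); cartons stand in it like books in a row along y, their 60 mm depth across it. Side lips end 26 mm above the table; above them cartons are bare and can be pinched across x from above. End plate at its -y end, sliding follower at +y. Origin: on the table, mid-width, 105 mm from the end plate's inner face. z up.
- rack_floor (a point): point on the rack's floor (4 mm above the table) at the foot of the end plate's inner face, mid-width; axes as the rack's. The trough is 66 mm wide inside between the lips, which are upright to 16 mm and flare outward above; the end plate is 86 mm tall. At the start the five cartons stand 30.3 mm apart, centre to centre, the first centre 15.3 mm from its face.
- follower (a joint): slide of the follower along the rack's +y, m: 0 at the start (151.8 mm between end plate and follower, the five cartons almost tight), grows away from the row, hard stop at 0.033. No spring: about 3.5 N of friction, stays where it is left. With six cartons tight it reads about 0.0282.
- follower_grip (a point): middle of the black grip block on the back (+y side) of the follower's upright plate: 40 (x) x 24 (y) x 32 mm (z), its top 98 mm above the table; pinch it across x from above. The plate (60 wide, top 98 mm above the table) has its pressing face 16 mm towards -y from this point. Axes as the rack's.
- row_blue: folding carton 60 (x) x 30 (y) x 100 mm (z), about 0.12 kg, white with a blue top third (sides and top). Origin: centre of its underside; z up, x along its 60 mm depth, y along its 30 mm thickness. In the rack from the start, its x and y parallel to the rack's. The new carton belongs directly next to it on its +y side (towards the follower).
- row_yellow: folding carton 60 (x) x 30 (y) x 100 mm (z), about 0.12 kg, white with a yellow top third (sides and top). Origin: centre of its underside; z up, x along its 60 mm depth, y along its 30 mm thickness. In the rack from the start, its x and y parallel to the rack's.
- row_red: folding carton 60 (x) x 30 (y) x 100 mm (z), about 0.12 kg, white with a red top third (sides and top). Origin: centre of its underside; z up, x along its 60 mm depth, y along its 30 mm thickness. In the rack from the start, its x and y parallel to the rack's.
- row_green: folding carton 60 (x) x 30 (y) x 100 mm (z), about 0.12 kg, white with a green top third (sides and top). Origin: centre of its underside; z up, x along its 60 mm depth, y along its 30 mm thickness. In the rack from the start, its x and y parallel to the rack's.
- row_grey: folding carton 60 (x) x 30 (y) x 100 mm (z), about 0.12 kg, white with a grey top third (sides and top). Origin: centre of its underside; z up, x along its 60 mm depth, y along its 30 mm thickness. In the rack from the start, its x and y parallel to the rack's. Always the one next to the follower; the four others stand in any order.
- new_blue: folding carton 60 (x) x 30 (y) x 100 mm (z), about 0.12 kg, white with a blue top third (sides and top). Origin: centre of its underside; z up, x along its 60 mm depth, y along its 30 mm thickness. The carton to be filed: stands upright in the receiving tray, in any of its three places. It dents if pressed on or against other cartons with over 20 N; a pinch front and back across its depth is safe.
- wait_orange: folding carton 60 (x) x 30 (y) x 100 mm (z), about 0.12 kg, white with a orange top third (sides and top). Origin: centre of its underside; z up, x along its 60 mm depth, y along its 30 mm thickness. Stands in the receiving tray; not to be touched.
- wait_green: folding carton 60 (x) x 30 (y) x 100 mm (z), about 0.12 kg, white with a green top third (sides and top). Origin: centre of its underside; z up, x along its 60 mm depth, y along its 30 mm thickness. Stands in the receiving tray; not to be touched.
- tray: flat stainless receiving tray, fixed, 270 (x) x 120 mm (y), floor 2 mm thick, rim 12 mm high; three cartons stand in it about 80 mm apart along x, their 30 mm thickness roughly along the tray's x. Origin: centre of its underside.
- alcohol: white bottle with blue cap, radius 30, height 170 mm; bystander. Origin: centre of its underside.
- jar: amber jar with white cap, radius 28, height 75 mm; bystander. Origin: centre of its underside.
- beaker: steel beaker, radius 35, height 80 mm; bystander. Origin: centre of its underside.
- scanner: grey hand scanner on a black foot, about 75 x 60 x 103 mm; bystander. Origin: centre of its underside.
- marker: marker pen lying on the table, 135 mm long, 12 mm thick; bystander. Origin: under its middle.

How it is judged:
By the outcome, as a careful person would: the job done as asked, in the order asked, and still so for the second after the job is handed in, with the robot touching nothing.
It also fails if it takes over 72 s, if anything falls off the work surface, if the arm or the gripper's body presses on something with over 40 N, if the wrist force passes 120 N, or if a joint passes its speed limit or range.

ROBOT

A 7-joint arm with a two-finger parallel gripper is mounted at the origin on the work surface. World frame = base frame: x ahead of the robot, y to its left, z up, the work surface at z = 0. Lengths are in mm, angles in rad, forces in N, time in s.
With the tool pointing down it reaches from about 350 to 900 mm from the base axis. Payload 8.1 kg.
Tool frame: the origin (TCP) lies at the very end of the fingers, on their centre line; the grasp point (between the pads) lies 19 mm behind it; z points along the fingers, y is the line along which they close (so a half turn about z gives the same grasp; the last joint's range is limited). The gripper opens to 85 mm and grips with 20 to 120 N. Pads are 22 mm wide; open, the fingers measure 114 mm over their backs; the gripper's body (76 mm by 85 mm) begins 54 mm behind the grasp point. The pads swing forward as they close: fully open they stand 13 mm farther back than shut.
Start: joints at [-1.274, 0.434, 0.025, 1.573, -0.012, 1.134, -0.075], TCP at [243.299, 575.714, 231.323] pointing down, gripper open.
Joint ranges: [-2.62, 2.62], [-0.44, 2.09], [-1.27, 1.32], [0.08, 2.57], [-1.32, 4.46], [0.12, 2], [-2.74, 2.74]. Speed limits (rad/s): [2.22, 2.22, 3.01, 3.01, 3.14, 3.14, 3.14].

INTERFACE

Orientations are given as a unit quaternion [x, y, z, w].
In Python, from rig import state, vision, ticket, nets gives the robot as it stands.
- The arm moves only by the shell command python3 -m creep 'ROWS' [FORCE]. ROWS is JSON, a list of rows, each an object of numbers: "dx", "dy", "dz": the shift along the tool's x, y, z in m; "ax", "ay", "az": the turn, a rotation vector about the tool's x, y, z in rad; "hand": the opening, from 0 (shut) to 1 (fully open). A call has 1 to 20 rows; each row is the pose to reach, as a shift and turn from the pose commanded when the call began, along the tool's axes at that moment; what a row does not reach only later rows make up. A row lasts 1/8 s, in which the tool goes at most 62.5 mm and 10.7 degrees, less where a joint would pass 70% of its speed; a pose out of reach is approached as far as the arm can. A call with a gripper value outside its range is refused whole. The fingers move at their own pace and stop on an object; FORCE is the grip in N (left out, the last holds). Time passes only in rows, so rows that repeat a pose let the fingers close. It gives the time, the measured TCP pose, the force, the opening and the grip force at its end, in the units of the state.
- state(): the state, without advancing time (a new reading comes with each control period).
- vision.grab_frame(name): name is "scene" or "top"; returns the picture (400x640x3 uint8, blue, green, red); there is no depth.
- vision.get_calibration(name): a dict with "K" (3x3 intrinsics, pixels), "k1" (the pictures are not rectified: a ray, as slopes to the right and down, at radius r is drawn at 1 + k1 r^2 times it, then the intrinsics apply), "R" (3x3) and "t" (3): a world point X has camera coordinates R X + t. Camera axes: x right, y down, z forward; pixel columns grow to the right and rows downward; lengths in mm; the calibration is good to about 2 mm. A picture is of the moment at which its call begins. get_calibration takes no time and is no camera call.
- ticket.finish_job(): hands the job in; it is judged then, once.
Trained networks look in the newest picture that a camera, given by its name, has taken for a name from the list of things; names that differ only in an ending like _2 or _b are one class to them, and where a whole thing is asked for, a point or a joint stands for the part that bears it (a point fixed in the world has none). Each returns a list of dicts, best first, with "conf" (0 to 1); they miss things now and then, are a little off and sometimes report something else, mostly with a low value. They report only what shows in the picture. A call takes as long as a camera call.
- nets.outline_of(camera, name): "pixels" (400x640 bool, what is visible of it) and "rect" ([centre column, centre row, width, height] in pixels, round what is visible of it).
- nets.place_of(camera, name): "point" ([column, row] in pixels: a listed point, or the origin of a listed thing).
The state is a dict: "clock": time; "qpos": joint angles; "joint_velocities": joint speeds; "joint_torque": joint torques, N m; "tool_pos": TCP position; "tool_rot": TCP orientation; "contact_force": force on the tool from outside, world axes, zero at the start; "torque": the same for the moment, N m; "gripper_width": finger opening in mm; "finger_force": force on a finger pad.
Only numpy, scipy, OpenCV 4.12 (cv2) and the standard library are available. Lean on these libraries where they do the work, as an engineer would, in place of code of your own. Each camera call takes 0.05 s, during which the arm holds its last target. There are 200 camera calls.

## Working session

There is one attempt and no reset: what is moved stays moved. The work goes in short steps, Python scripts to look and compute and a shell command to move; the robot and the scene stay as the last step left them, time stands still between calls to the robot, and variables do not carry over. Pictures are saved under pics/ and viewed, at most 10 in all, crops included, and the job is handed in when it is done.

```bash
ls; mkdir -p pics; python3 - <<'E'
from rig import state, vision
import cv2
for n in("scene","top"):
    cv2.imwrite(f"pics/{n}0.png",vision.grab_frame(n))
    print(n,vision.get_calibration(n))
s=state();print({k:s[k] for k in("clock","tool_pos","tool_rot","contact_force","gripper_width")})
E
```

```text
pics
scene {'K': array([[429.76329241,   0.        , 316.34308573],
       [  0.        , 429.76329241, 198.15099882],
       [  0.        ,   0.        ,   1.        ]]), 'k1': -0.08168419650306911, 'R': array([[ 0.44695789,  0.89451206,  0.00876448],
       [ 0.75901247, -0.37403171, -0.53291684],
       [-0.47342234,  0.24484374, -0.84612223]]), 't': array([-212.28606463, -373.21050902, 1465.69966388])}
top {'K': array([[368.83024394,   0.        , 325.62719349],
       [  0.        , 368.83024394, 194.63817115],
       [  0.        ,   0.        ,   1.        ]]), 'k1': -0.08330966323101298, 'R': array([[-0.01396907, -0.99976775, -0.01641077],
       [-0.98847092,  0.01628216, -0.15053284],
       [ 0.15076508,  0.01411877, -0.98846879]]), 't': array([ -44.21752614,  539.24092524, 1052.33646552])}
{'clock': 0.1, 'tool_pos': array([243.14667502, 575.27620548, 230.6204766 ]), 'tool_rot': array([ 1.98614377e-01,  9.80077464e-01, -6.97479830e-04, -8.47459653e-05]), 'contact_force': array([ 0.15246554, -0.15286139, -0.67563176]), 'gripper_width': 85.6125777541668}
```

View pics/scene0.png

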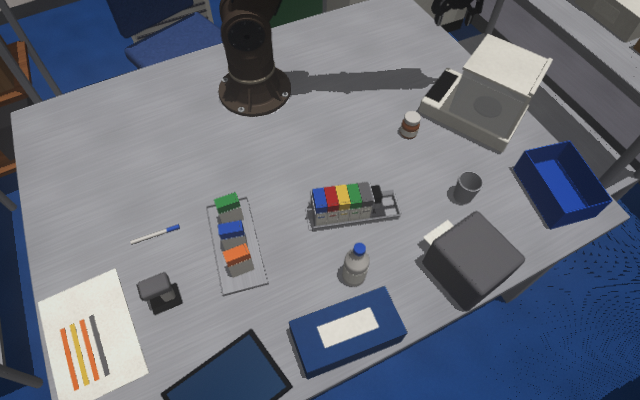

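View pics/top0.png

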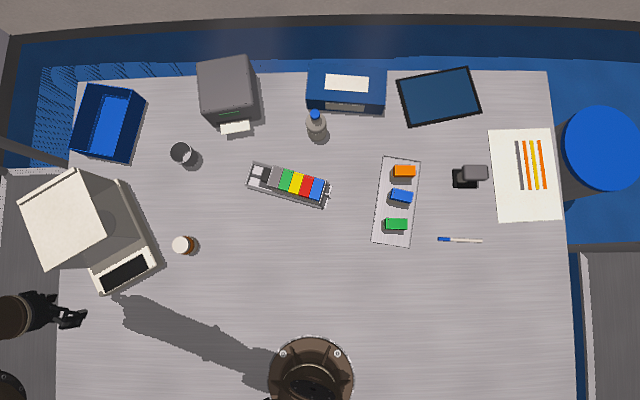

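The pictures show the row, counted from the end plate, as blue, red, yellow, green, grey, then the follower. In top, the row runs from about (318,190) to (268,175). The tray holds orange (404,171), blue (401,196) and green (397,224). The gap therefore goes between blue and red.

```bash
cat > h.py <<'E'
import numpy as np, cv2
from rig import state, vision, nets
from scipy.spatial.transform import Rotation as Ro
C={n:vision.get_calibration(n) for n in("scene","top")}
def ray(n,p):
    c=C[n];K=c["K"];d=np.array([(p[0]-K[0,2])/K[0,0],(p[1]-K[1,2])/K[1,1]]);u=d.copy()
    for _ in range(30):u=d/(1+c["k1"]*(u@u))
    R=c["R"];return -R.T@c["t"],R.T@np.array([u[0],u[1],1])
def atz(n,p,z):
    o,d=ray(n,p);return (o+d*(z-o[2])/d[2])
def proj(n,X):
    c=C[n];q=np.atleast_2d(X)@c["R"].T+c["t"];u=q[:,:2]/q[:,2:];u=u*(1+c["k1"]*(u**2).sum(1,keepdims=True))
    return u*c["K"][0,0]+c["K"][:2,2]
def tri(a,b):
    A=0;y=0
    for o,d in(a,b):
        d=d/np.linalg.norm(d);P=np.eye(3)-np.outer(d,d);A=A+P;y=y+P@o
    return np.linalg.solve(A,y)
E
python3 - <<'E'
from h import *
np.set_printoptions(precision=1,suppress=True)
Z=dict(rack_floor=4,follower_grip=82,rack=0,row_blue=4,row_red=4,row_yellow=4,row_green=4,row_grey=4,new_blue=2,wait_orange=2,wait_green=2,tray=0,alcohol=0,scanner=0)
for n in C: vision.grab_frame(n)
for k,z in Z.items():
    for n in C:
        for r in nets.place_of(n,k)[:2]: print(k,n,round(r["conf"],2),np.array(r["point"]),atz(n,r["point"],z)[:2])
E
```

```text
rack_floor scene 0.79 [313.6 215.5] [538.4 -40.3]
rack_floor scene 0.73 [320.1 216.7] [549.8 -25.8]
rack_floor top 0.76 [321.7 193.7] [547.2 -39.9]
rack_floor top 0.44 [401.2 175.2] [ 600.9 -286.2]
follower_grip scene 0.72 [381.1 190.1] [588.3 136.9]
follower_grip top 0.47 [265.3 178.1] [583.3 120.3]
rack scene 0.75 [350.7 213.4] [576.4  57.3]
rack scene 0.41 [342.3 213. ] [564.8  36.7]
rack top 0.81 [290.3 185.6] [574.7  57. ]
rack top 0.36 [308.2 191.9] [554.1   1.7]
row_blue scene 0.79 [322.  217.2] [553.6 -21.7]
row_blue top 0.78 [319.  196.2] [539.6 -31.5]
row_blue top 0.42 [462.7 177.1] [ 592.1 -478.1]
row_red scene 0.59 [331.8 214.4] [557.7   6.9]
row_red scene 0.22 [349.  210.6] [568.2  56. ]
row_red top 0.82 [307.5 193.4] [548.8   3.7]
row_yellow scene 0.65 [344.  212.9] [568.5  39.8]
row_yellow top 0.79 [296.1 190.5] [558.4  38.7]
row_green scene 0.96 [351.9 210.8] [572.4  63. ]
row_green scene 0.75 [235.2 245.4] [ 528.3 -269.6]
row_green top 0.49 [289.2 184.9] [576.3  60. ]
row_green top 0.3 [461.9 179.9] [ 583.3 -474.9]
row_grey scene 0.76 [361.8 210. ] [582.4  89.3]
row_grey top 0.7 [280.  185.3] [575.5  88.5]
row_grey top 0.5 [322.7 194. ] [546.2 -43. ]
new_blue scene 0.8 [233.3 244. ] [ 521.1 -272.6]
new_blue top 0.94 [396.8 200.3] [ 523.3 -269.5]
wait_orange scene 0.7 [240.2 269.3] [ 597.6 -282.6]
wait_orange top 0.6 [400.1 172.2] [ 610.9 -283.6]
wait_green scene 0.92 [231.4 220.5] [ 450.9 -251.6]
wait_green scene 0.45 [233.2 243.7] [ 520.2 -272.6]
wait_green top 0.65 [391.  227.3] [ 441.1 -248.5]
tray scene 0.75 [156.6 236. ] [ 404.6 -454.1]
tray scene 0.73 [408.2 132.4] [395.8 368.4]
tray top 0.9 [394.  200.9] [ 521.8 -261.2]
tray top 0.29 [463.8 176.7] [ 594.1 -483.1]
alcohol scene 0.57 [349.5 274.1] [734.3 -33.6]
alcohol top 0.91 [316.8 132.8] [743.  -26.7]
scanner scene 0.82 [164.9 298.9] [ 588.3 -484.1]
scanner scene 0.16 [376.8 191.4] [545.3 161.3]
scanner top 0.95 [461.5 177.1] [ 592.9 -475.7]
```

```bash
cat >> h.py <<'E'
HUE=dict(blue=(100,130),red=(0,8),yellow=(18,32),green=(45,80),orange=(9,17))
def mask(img,c):
    h=cv2.cvtColor(img,cv2.COLOR_BGR2HSV);lo,hi=HUE[c]
    return ((h[...,0]>=lo)&(h[...,0]<=hi)&(h[...,1]>110)&(h[...,2]>60))
def box(x,y,a,hx,hy,z0,z1,cy=0):
    P=np.array([[i*hx,cy+j*hy,k] for k in(z0,z1) for i in(-1,1) for j in(-1,1)],float)
    c,s=np.cos(a),np.sin(a);P[:,:2]=P[:,:2]@np.array([[c,s],[-s,c]])+[x,y];return P
S=4
def fill(n,P,im,v,roi):
    q=(proj(n,P)-roi[:2]+.5)*S
    h=cv2.convexHull(q.astype(np.float32))
    cv2.fillPoly(im,[np.round(h*16).astype(np.int32)],v,shift=4)
def fit(n,img,items,p0,z,plate=None,zc=33.3,offs=None):
    """items: list of (colour, centre y along local y) for coloured thirds standing on z; p=(x,y,yaw)"""
    from scipy.optimize import minimize
    o=proj(n,np.array([[p0[0],p0[1],80]]))[0];roi=np.array([o[0]-60,o[1]-60]).astype(int);W=120
    M=[mask(img,c)[roi[1]:roi[1]+W,roi[0]:roi[0]+W].astype(np.float32) for c,_ in items]
    cam=-C[n]["R"].T@C[n]["t"]
    def cost(p,ret=False):
        L=np.zeros((W*S,W*S),np.uint8)
        a=p[2];yc=[-np.sin(a),np.cos(a)]@(cam[:2]-p[:2])
        order=sorted(range(len(items)),key=lambda i:-abs(items[i][1]-yc))
        for i in order:
            fill(n,box(*p,30,15,z,z+100-zc,items[i][1]),L,200,roi)
            fill(n,box(*p,30,15,z+100-zc,z+100,items[i][1]),L,i+1,roi)
        if plate is not None: fill(n,box(*p,30,1,0,plate[1],plate[0]),L,200,roi)
        e=0
        for i in range(len(items)):
            r=cv2.resize((L==i+1).astype(np.float32),(W,W),interpolation=cv2.INTER_AREA);e+=np.abs(r-M[i]).sum()
        return e
    best=None
    for da in(-.08,0,.08):
      r=minimize(cost,[p0[0],p0[1],p0[2]+da],method="Nelder-Mead",options=dict(initial_simplex=np.array([p0[0],p0[1],p0[2]+da])+np.array([[0,0,0],[6,0,0],[0,6,0],[0,0,.06]]),xatol=.02,fatol=.05))
      if best is None or r.fun<best.fun:best=r
    return best.x,best.fun,[int(m.sum()) for m in M]
E
python3 - <<'E'
from h import *
np.set_printoptions(precision=3,suppress=True)
I={n:cv2.imread(f"pics/{n}0.png") for n in C}
for n in C:
    print(n,"cam",-C[n]["R"].T@C[n]["t"])
    for zc in(30,33.3,36):
      print("row",zc,*fit(n,I[n],[(c,-89.7+30.3*i) for i,c in enumerate(("blue","red","yellow","green"))],[574,57,-.25],4,(-106,90),zc))
      print("new",zc,*fit(n,I[n],[("blue",0)],[522,-271,1.5],2,None,zc))
E
```

```text
scene cam [1072.049 -308.568 1043.131]
row 30 [571.4    57.803  -0.298] 312.25 [403, 258, 269, 207]
new 30 [ 524.005 -267.511    1.353] 86.5 [404]
row 33.3 [569.765  58.269  -0.284] 341.0625 [403, 258, 269, 207]
new 33.3 [ 523.937 -267.311    1.42 ] 103.125 [404]
row 36 [571.441  57.789  -0.298] 362.3125 [403, 258, 269, 207]
new 36 [ 521.957 -267.055    1.43 ] 111.25 [404]
top cam [ 373.751  -67.845 1120.65 ]
row 30 [574.198  58.048  -0.307] 95.6875 [244, 217, 241, 217]
new 30 [ 526.091 -265.528    1.333] 69.75 [301]
row 33.3 [574.507  58.003  -0.309] 95.1875 [244, 217, 241, 217]
new 33.3 [ 526.25  -267.039    1.328] 74.375 [301]
row 36 [574.986  57.967  -0.31 ] 99.375 [244, 217, 241, 217]
new 36 [ 527.185 -265.79     1.341] 77.875 [301]
```

```bash
cat > ov.py <<'E'
from h import *
def overlay(jobs,out,s=5,W=78,H=58):
    tiles=[]
    for n,img,ctr,boxes in jobs:
        o=proj(n,np.array([ctr]))[0];r=(o-[W/2,H/2]).astype(int)
        t=cv2.resize(img[r[1]:r[1]+H,r[0]:r[0]+W],None,fx=s,fy=s,interpolation=cv2.INTER_NEAREST)
        for P in boxes:
            q=((proj(n,P)-r+.5)*s).astype(int)
            for a,b in((0,1),(0,2),(1,3),(2,3),(4,5),(4,6),(5,7),(6,7),(0,4),(1,5),(2,6),(3,7)):
                cv2.line(t,tuple(map(int,q[a])),tuple(map(int,q[b])),(255,0,255),1)
        tiles.append(t)
    h=[np.hstack(tiles[i:i+2]) for i in range(0,len(tiles),2)];cv2.imwrite(out,np.vstack(h))
E
python3 - <<'E'
from ov import *
I={n:cv2.imread(f"pics/{n}0.png") for n in C}
J=[]
for n,p,q in(("scene",(571.4,57.8,-.298),(524,-267.5,1.353)),("top",(574.5,58,-.308),(526,-266,1.333))):
    J.append((n,I[n],[p[0],p[1],60],[box(*p,30,15,70.7,104,-89.7+30.3*i) for i in range(5)]+[box(*p,42.5,122.5,0,1,0)]))
    J.append((n,I[n],[q[0],q[1],60],[box(*q,30,15,z,102) for z in(68.7,2)]))
overlay(J,"pics/ov1.png")
E
```

```text
(no output)
```

View pics/ov1.png

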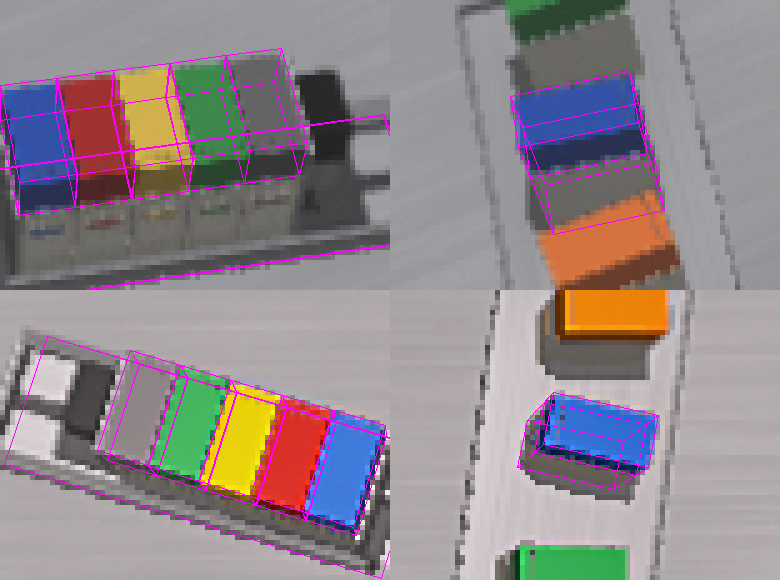

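```bash
python3 - <<'E'
from h import *
for n,rs in(("scene",((197,180,330),(330,184,224),(347,180,222),(230,220,262),)),("top",((196,170,216),(403,184,214),(385,0,0)))):
    h=cv2.cvtColor(cv2.imread(f"pics/{n}0.png"),cv2.COLOR_BGR2HSV)
    for a,b,c in rs:
        if a<300 and n=="scene" and a!=230: continue
        if c==0: continue
        print(n,"col",a)
        print([(r,*map(int,h[r,a])) for r in range(b,c,1)])
E
```

```text
scene col 330
[(184, 120, 6, 157), (185, 128, 7, 155), (186, 178, 48, 153), (187, 1, 176, 159), (188, 0, 175, 159), (189, 0, 178, 158), (190, 0, 178, 158), (191, 1, 179, 160), (192, 1, 178, 158), (193, 0, 177, 160), (194, 0, 177, 161), (195, 1, 180, 159), (196, 0, 178, 159), (197, 1, 179, 160), (198, 0, 177, 160), (199, 0, 179, 160), (200, 0, 179, 160), (201, 1, 177, 161), (202, 0, 177, 160), (203, 1, 177, 160), (204, 0, 174, 158), (205, 0, 175, 150), (206, 0, 161, 114), (207, 0, 127, 76), (208, 0, 129, 75), (209, 179, 131, 78), (210, 0, 126, 77), (211, 3, 83, 92), (212, 9, 37, 111), (213, 23, 19, 107), (214, 18, 23, 109), (215, 7, 44, 104), (216, 4, 64, 92), (217, 21, 17, 107), (218, 25, 14, 111), (219, 17, 16, 112), (220, 20, 14, 109), (221, 21, 17, 106), (222, 26, 17, 104), (223, 15, 10, 106)]
scene col 347
[(180, 113, 7, 156), (181, 120, 5, 157), (182, 128, 6, 157), (183, 128, 7, 154), (184, 68, 34, 143), (185, 65, 138, 139), (186, 66, 140, 144), (187, 64, 129, 130), (188, 49, 116, 103), (189, 38, 123, 112), (190, 27, 139, 147), (191, 24, 155, 198), (192, 23, 159, 194), (193, 23,
[... 2380 characters left out ...]
72), (213, 176, 10, 174), (214, 167, 10, 174), (215, 171, 10, 174)]
top col 403
[(184, 160, 9, 89), (185, 170, 12, 197), (186, 176, 9, 201), (187, 175, 8, 198), (188, 177, 14, 205), (189, 13, 44, 174), (190, 109, 167, 218), (191, 108, 207, 212), (192, 108, 199, 209), (193, 108, 196, 209), (194, 109, 195, 211), (195, 108, 196, 210), (196, 109, 195, 211), (197, 108, 197, 210), (198, 108, 194, 212), (199, 108, 195, 221), (200, 108, 203, 185), (201, 108, 225, 84), (202, 111, 75, 82), (203, 16, 42, 103), (204, 16, 33, 99), (205, 16, 34, 97), (206, 11, 21, 99), (207, 0, 8, 99), (208, 170, 9, 89), (209, 173, 10, 202), (210, 173, 10, 197), (211, 171, 9, 194), (212, 171, 9, 195), (213, 173, 10, 196)]
```

```bash
cat >> h.py <<'E'
def mask(img,c,fac=.72):
    h=cv2.cvtColor(img,cv2.COLOR_BGR2HSV);lo,hi=HUE[c]
    H=h[...,0].astype(int)
    if c=="red": H=np.where(H>170,0,H)
    return H,h[...,1],h[...,2],lo,hi
def fit(n,img,items,p0,z,a=15):
    """top faces only, at height z"""
    from scipy.optimize import minimize
    o=proj(n,np.array([[p0[0],p0[1],z]]))[0];W=110;roi=(o-W/2).astype(int)
    sl=np.s_[roi[1]:roi[1]+W,roi[0]:roi[0]+W];M=[]
    for c,cy in items:
        H,s,v,lo,hi=(q[sl] if isinstance(q,np.ndarray) else q for q in mask(img,c))
        m=(H>=lo)&(H<=hi)&(s>90)
        L=np.zeros((W*S,W*S),np.uint8);fill(n,box(*p0,45,30,z,z+.1,cy),L,1,roi)
        near=cv2.resize(L,(W,W),interpolation=cv2.INTER_NEAREST)>0
        t=np.percentile(v[m&near],75)*.72
        M.append((m&near&(v>t)).astype(np.float32))
    def cost(p):
        e=0
        for (c,cy),m in zip(items,M):
            L=np.zeros((W*S,W*S),np.uint8);fill(n,box(*p,30,15,z,z+.01,cy),L,1,roi)
            e+=((cv2.resize(L.astype(np.float32),(W,W),interpolation=cv2.INTER_AREA)-m)**2).sum()
        return e
    best=None
    for da in(-.08,0,.08):
      x=np.array([p0[0],p0[1],p0[2]+da])
      r=minimize(cost,x,method="Nelder-Mead",options=dict(initial_simplex=x+np.array([[0,0,0],[6,0,0],[0,6,0],[0,0,.06]]),xatol=.02,fatol=.02))
      if best is None or r.fun<best.fun:best=r
    return best.x,best.fun,[int(m.sum()) for m in M]
E
python3 - <<'E'
from ov import *
np.set_printoptions(precision=3,suppress=True)
I={n:cv2.imread(f"pics/{n}0.png") for n in C};J=[]
for n in C:
    a=fit(n,I[n],[(c,-89.7+30.3*i) for i,c in enumerate(("blue","red","yellow","green"))],[572,58,-.27],104)
    b=fit(n,I[n],[("blue",0)],[524,-267,1.4],102)
    print(n,*a,"\n new",*b);p=a[0];q=b[0]
    J.append((n,I[n],[p[0],p[1],60],[box(*p,30,15,103.9,104,-89.7+30.3*i) for i in range(5)]+[box(*p,42.5,122.5,0,1,0)]))
    J.append((n,I[n],[q[0],q[1],60],[box(*q,30,15,101.9,102),box(*q,30,15,2,2.1)]))
overlay(J,"pics/ov2.png")
E
```

```text
scene [574.822  56.89   -0.308] 39.4140625 [218, 214, 214, 212] 
 new [ 525.583 -267.569    1.321] 6.4140625 [264]
top [575.091  58.511  -0.311] 46.2265625 [215, 213, 217, 205] 
 new [ 526.648 -266.014    1.316] 11.5703125 [218]
```

View pics/ov2.png

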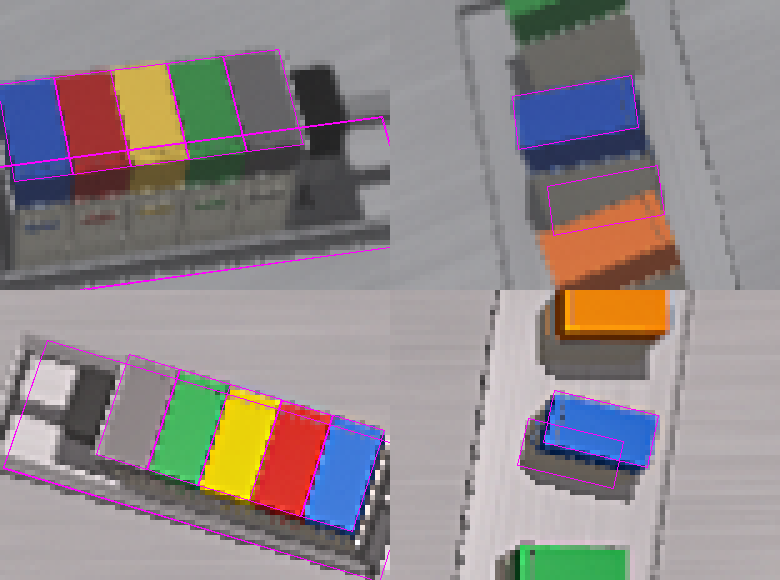

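```bash
cat > rel.py <<'E'
import numpy as np
from rig import state
from scipy.spatial.transform import Rotation as Ro
RACK=np.array([575.,57.7]);A=-.3095
def rk(x,y,a=A,o=RACK):
    c,s=np.cos(a),np.sin(a);return o+[c*x-s*y,s*x+c*y]
def inrack(p,a=A,o=RACK):
    d=np.array(p[:2])-o;c,s=np.cos(a),np.sin(a);return np.array([c*d[0]+s*d[1],-s*d[0]+c*d[1]])
def rel(xyz,close,turn=0):
    s=state();R=Ro.from_quat(s["tool_rot"]);d=R.inv().apply(np.array(xyz)-s["tool_pos"])/1000
    y=R.as_matrix()[:,1];w=close-np.arctan2(y[1],y[0]);w=(w+np.pi/2)%np.pi-np.pi/2+turn*np.pi
    c=np.cos(close)*y[0]+np.sin(close)*y[1]
    x=np.array([-np.sin(close),np.cos(close),0]);T=np.array([np.cos(close),np.sin(close),0])*(1 if c>0 else -1)*(-1)**turn
    Z=np.array([0,0,-1.]);tgt=Ro.from_matrix(np.c_[np.cross(T,Z),T,Z])
    v=(R.inv()*tgt).as_rotvec()
    print("d",d.round(4),"rotvec",v.round(4),"world turn",round(w,3),"force",s["contact_force"].round(1),"q7",round(s["qpos"][6],2),"t",s["clock"])
E
python3 - <<'E'
from rel import *
p=rk(0,-59.4);print(p);rel([*p,231],A)
E
```

```text
[556.90780357   1.12233278]
d [-5.126e-01 -4.072e-01  3.000e-04] rotvec [ 1.0000e-04 -0.0000e+00  1.4805e+00] world turn -1.48 force [-0.2 -0.5  0.6] q7 -0.08 t 1.6
```

```bash
python3 -m creep '[{"dx":-0.043,"dy":-0.034,"az":0.12,"hand":1},{"dx":-0.085,"dy":-0.068,"az":0.25,"hand":1},{"dx":-0.128,"dy":-0.102,"az":0.37,"hand":1},{"dx":-0.171,"dy":-0.136,"az":0.49,"hand":1},{"dx":-0.214,"dy":-0.170,"az":0.62,"hand":1},{"dx":-0.256,"dy":-0.204,"az":0.74,"hand":1},{"dx":-0.299,"dy":-0.238,"az":0.86,"hand":1},{"dx":-0.342,"dy":-0.271,"az":0.99,"hand":1},{"dx":-0.384,"dy":-0.305,"az":1.11,"hand":1},{"dx":-0.427,"dy":-0.339,"az":1.23,"hand":1},{"dx":-0.470,"dy":-0.373,"az":1.36,"hand":1},{"dx":-0.5126,"dy":-0.4072,"az":1.4805,"hand":1},{"dx":-0.5126,"dy":-0.4072,"az":1.4805,"hand":1},{"dx":-0.5126,"dy":-0.4072,"az":1.4805,"hand":1}]' 30
python3 - <<'E'
from rel import *
p=rk(0,-59.4);rel([*p,52],A);print(state()["tool_pos"])
E
```

```text
d [-0.5126 -0.4072  0.1793] rotvec [ 1.0000e-04 -0.0000e+00  1.4805e+00] world turn -1.48 force [-0.2 -0.5  0.6] q7 -0.08 t 1.6
[243.28465419 575.73297913 231.33412172]$[0]: bad value
```

```bash
python3 -m creep '[{"dx":-0.0,"dy":0.0,"dz":0.0,"ax":0.0,"ay":0.0,"az":0.0,"hand":1.0}]'; echo; python3 -m creep '[{"dx":-0.005,"hand":0.98}]'; python3 -m creep --help | head -20
```

```text
clock: 1.72
tool_pos: [243.3, 575.7, 231.4]
tool_rot: [0.199, 0.98, 0.0, 0.0]
contact_force: [-0.8, -0.4, 0.3]
gripper_width: 85.6
finger_force: 0.0
$[0]: bad value
invalid input: not JSON, or not a number
```

All seven keys seem to be required in every row.

```bash
python3 -m creep '[{"dx":-0.043,"dy":-0.034,"dz":0,"ax":0,"ay":0,"az":0.12,"hand":1},{"dx":-0.085,"dy":-0.068,"dz":0,"ax":0,"ay":0,"az":0.25,"hand":1},{"dx":-0.128,"dy":-0.102,"dz":0,"ax":0,"ay":0,"az":0.37,"hand":1},{"dx":-0.171,"dy":-0.136,"dz":0,"ax":0,"ay":0,"az":0.49,"hand":1},{"dx":-0.214,"dy":-0.170,"dz":0,"ax":0,"ay":0,"az":0.62,"hand":1},{"dx":-0.256,"dy":-0.204,"dz":0,"ax":0,"ay":0,"az":0.74,"hand":1},{"dx":-0.299,"dy":-0.238,"dz":0,"ax":0,"ay":0,"az":0.86,"hand":1},{"dx":-0.342,"dy":-0.271,"dz":0,"ax":0,"ay":0,"az":0.99,"hand":1},{"dx":-0.384,"dy":-0.305,"dz":0,"ax":0,"ay":0,"az":1.11,"hand":1},{"dx":-0.427,"dy":-0.339,"dz":0,"ax":0,"ay":0,"az":1.23,"hand":1},{"dx":-0.470,"dy":-0.373,"dz":0,"ax":0,"ay":0,"az":1.36,"hand":1},{"dx":-0.5126,"dy":-0.4072,"dz":0,"ax":0,"ay":0,"az":1.4805,"hand":1},{"dx":-0.5126,"dy":-0.4072,"dz":0,"ax":0,"ay":0,"az":1.4805,"hand":1},{"dx":-0.5126,"dy":-0.4072,"dz":0,"ax":0,"ay":0,"az":1.4805,"hand":1}]' 30
python3 - <<'E'
from rel import *
p=rk(0,-59.4);rel([*p,52],A);print(state()["tool_pos"])
E
```

```text
clock: 3.48
tool_pos: [556.8, 1.4, 231.1]
tool_rot: [0.808, 0.59, -0.0, -0.0]
contact_force: [0.6, 0.6, 0.8]
gripper_width: 85.5
finger_force: 0.0
d [-0.0002  0.0003  0.1791] rotvec [-0.0006 -0.0002  0.0003] world turn -0.0 force [0.6 0.6 0.8] q7 -0.19 t 3.475
[556.75584894   1.39075501 231.11158264]
```

```bash
python3 -m creep '[{"dx":0,"dy":0,"dz":0.05,"ax":0,"ay":0,"az":0,"hand":1},{"dx":0,"dy":0,"dz":0.1,"ax":0,"ay":0,"az":0,"hand":1},{"dx":0,"dy":0,"dz":0.14,"ax":0,"ay":0,"az":0,"hand":1},{"dx":0,"dy":0,"dz":0.17,"ax":0,"ay":0,"az":0,"hand":1},{"dx":0,"dy":0,"dz":0.179,"ax":0,"ay":0,"az":0,"hand":1},{"dx":0,"dy":0,"dz":0.179,"ax":0,"ay":0,"az":0,"hand":1}]' 30
python3 - <<'E'
from ov import *
from rel import A
I=[(n,vision.grab_frame(n)) for n in C]
overlay([(n,i,[560,15,80],[]) for n,i in I],"pics/a.png")
E
```

```text
clock: 4.22
tool_pos: [556.9, 2.0, 52.6]
tool_rot: [0.807, 0.59, 0.0, -0.0]
contact_force: [-1.6, -0.5, -0.0]
gripper_width: 85.5
finger_force: 0.0
```

View pics/a.png

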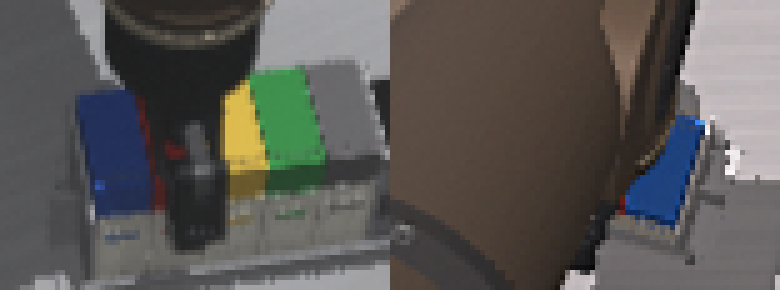

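The scene view shows the open finger centred on the red carton to within about 2 mm: finger at crop x≈197, red spanning 155–228. Next I close on it.

```bash
python3 -m creep '[{"dx":0,"dy":0,"dz":0,"ax":0,"ay":0,"az":0,"hand":0.5},{"dx":0,"dy":0,"dz":0,"ax":0,"ay":0,"az":0,"hand":0.5},{"dx":0,"dy":0,"dz":0,"ax":0,"ay":0,"az":0,"hand":0.5},{"dx":0,"dy":0,"dz":0,"ax":0,"ay":0,"az":0,"hand":0.5},{"dx":0,"dy":0,"dz":0,"ax":0,"ay":0,"az":0,"hand":0.5}]' 30
```

```text
clock: 4.95
tool_pos: [557.5, 1.3, 53.3]
tool_rot: [0.808, 0.59, 0.001, 0.0]
contact_force: [-1.4, 1.0, 5.5]
gripper_width: 60.0
finger_force: 32.4
```

```bash
python3 -m creep '[{"dx":0.001,"dy":0,"dz":0,"ax":0,"ay":0,"az":0,"hand":0.5},{"dx":0.002,"dy":0,"dz":0,"ax":0,"ay":0,"az":0,"hand":0.5},{"dx":0.004,"dy":0,"dz":0,"ax":0,"ay":0,"az":0,"hand":0.5},{"dx":0.006,"dy":0,"dz":0,"ax":0,"ay":0,"az":0,"hand":0.5},{"dx":0.008,"dy":0,"dz":0,"ax":0,"ay":0,"az":0,"hand":0.5}]' 30; python3 -c "
from rel import *
s=state();print(inrack(s['tool_pos']),inrack(s['contact_force'],o=np.zeros(2)))"
```

```text
clock: 5.58
tool_pos: [558.7, 4.7, 53.4]
tool_rot: [0.809, 0.588, -0.001, 0.001]
contact_force: [-6.2, -12.3, 11.2]
gripper_width: 60.0
finger_force: 33.0
[  0.6450825  -55.47096794] [ -2.10698515 -13.61689458]
```

```bash
python3 -m creep '[{"dx":0,"dy":0,"dz":0,"ax":0,"ay":0,"az":0,"hand":0.5},{"dx":0,"dy":0,"dz":0,"ax":0,"ay":0,"az":0,"hand":0.5}]' 30; python3 -c "
from rel import *
s=state();print(inrack(s['tool_pos']),inrack(s['contact_force'],o=np.zeros(2)))"
```

```text
clock: 5.82
tool_pos: [558.9, 5.1, 53.4]
tool_rot: [0.808, 0.589, -0.001, 0.001]
contact_force: [-4.6, -9.5, 10.3]
gripper_width: 60.2
finger_force: 32.9
[  0.71101737 -54.99258642] [ -1.44634278 -10.46365982]
```

```bash
python3 -m creep '[{"dx":0,"dy":0,"dz":-0.001,"ax":0,"ay":0,"az":0,"hand":0.5},{"dx":0.001,"dy":0,"dz":-0.002,"ax":0,"ay":0,"az":0,"hand":0.5},{"dx":0.002,"dy":0,"dz":-0.002,"ax":0,"ay":0,"az":0,"hand":0.5},{"dx":0.003,"dy":0,"dz":-0.002,"ax":0,"ay":0,"az":0,"hand":0.5},{"dx":0.004,"dy":0,"dz":-0.002,"ax":0,"ay":0,"az":0,"hand":0.5},{"dx":0.005,"dy":0,"dz":-0.002,"ax":0,"ay":0,"az":0,"hand":0.5},{"dx":0.006,"dy":0,"dz":-0.002,"ax":0,"ay":0,"az":0,"hand":0.5}]' 30; python3 -c "
from rel import *
s=state();print(inrack(s['tool_pos']),inrack(s['contact_force'],o=np.zeros(2)))"
```

```text
clock: 6.7
tool_pos: [560.9, 13.9, 54.3]
tool_rot: [0.808, 0.59, -0.0, 0.0]
contact_force: [-1.9, -5.5, -1.9]
gripper_width: 60.1
finger_force: 33.3
[ -0.06318754 -46.01847306] [-0.09356407 -5.83737606]
```

```bash
python3 -m creep '[{"dx":0.0015,"dy":0,"dz":0.0005,"ax":0,"ay":0,"az":0,"hand":0.5},{"dx":0.003,"dy":0,"dz":0.0005,"ax":0,"ay":0,"az":0,"hand":0.5},{"dx":0.0045,"dy":0,"dz":0.0005,"ax":0,"ay":0,"az":0,"hand":0.5},{"dx":0.006,"dy":0,"dz":0.0005,"ax":0,"ay":0,"az":0,"hand":0.5},{"dx":0.0075,"dy":0,"dz":0.0005,"ax":0,"ay":0,"az":0,"hand":0.5},{"dx":0.009,"dy":0,"dz":0.0005,"ax":0,"ay":0,"az":0,"hand":0.5},{"dx":0.0105,"dy":0,"dz":0.0005,"ax":0,"ay":0,"az":0,"hand":0.5},{"dx":0.012,"dy":0,"dz":0.0005,"ax":0,"ay":0,"az":0,"hand":0.5},{"dx":0.0135,"dy":0,"dz":0.0005,"ax":0,"ay":0,"az":0,"hand":0.5},{"dx":0.015,"dy":0,"dz":0.0005,"ax":0,"ay":0,"az":0,"hand":0.5},{"dx":0.016,"dy":0,"dz":0.0005,"ax":0,"ay":0,"az":0,"hand":0.5}]' 30; python3 -c "
from rel import *
s=state();print(inrack(s['tool_pos']),inrack(s['contact_force'],o=np.zeros(2)))"
```

```text
clock: 8.07
tool_pos: [565.8, 28.5, 54.1]
tool_rot: [0.808, 0.589, -0.0, 0.0]
contact_force: [-2.5, -7.5, 2.6]
gripper_width: 59.8
finger_force: 33.8
[  0.16482361 -30.60886545] [-0.10395786 -7.86778568]
```

```bash
python3 -m creep '[{"dx":0.001,"dy":0,"dz":0,"ax":0,"ay":0,"az":0,"hand":0.5},{"dx":0.002,"dy":0,"dz":0,"ax":0,"ay":0,"az":0,"hand":0.5},{"dx":0.003,"dy":0,"dz":0,"ax":0,"ay":0,"az":0,"hand":0.5},{"dx":0.004,"dy":0,"dz":0,"ax":0,"ay":0,"az":0,"hand":0.5},{"dx":0.004,"dy":0,"dz":0,"ax":0,"ay":0,"az":0,"hand":0.5}]' 30; python3 -c "
from rel import *
s=state();print(inrack(s['tool_pos']),inrack(s['contact_force'],o=np.zeros(2)))"
```

```text
clock: 8.7
tool_pos: [567.0, 32.4, 54.1]
tool_rot: [0.808, 0.589, -0.0, 0.0]
contact_force: [-3.5, -6.8, 1.5]
gripper_width: 59.7
finger_force: 33.8
[  0.10293496 -26.50539316] [-1.2989526  -7.51820965]
```

```bash
python3 -m creep '[{"dx":-0.001,"dy":0,"dz":0,"ax":0,"ay":0,"az":0,"hand":0.5},{"dx":-0.001,"dy":0,"dz":0,"ax":0,"ay":0,"az":0,"hand":1},{"dx":-0.001,"dy":0,"dz":0,"ax":0,"ay":0,"az":0,"hand":1},{"dx":-0.001,"dy":0,"dz":0,"ax":0,"ay":0,"az":0,"hand":1},{"dx":-0.001,"dy":0,"dz":0,"ax":0,"ay":0,"az":0,"hand":1},{"dx":-0.001,"dy":0,"dz":-0.02,"ax":0,"ay":0,"az":0,"hand":1},{"dx":-0.001,"dy":0,"dz":-0.07,"ax":0,"ay":0,"az":0,"hand":1},{"dx":-0.001,"dy":0,"dz":-0.13,"ax":0,"ay":0,"az":0,"hand":1},{"dx":-0.001,"dy":0,"dz":-0.19,"ax":0,"ay":0,"az":0,"hand":1},{"dx":-0.001,"dy":0,"dz":-0.19,"ax":0,"ay":0,"az":0,"hand":1}]' 30; python3 -c "
from rel import *
rel([526.1,-266.8,250],1.319);rel([526.1,-266.8,250],1.319,1)"
```

```text
clock: 9.95
tool_pos: [569.7, 32.3, 248.7]
tool_rot: [0.808, 0.59, 0.004, 0.002]
contact_force: [-0.1, 0.2, -1.2]
gripper_width: 85.3
finger_force: 0.0
d [-0.2982  0.0497 -0.0022] rotvec [ 0.0027 -0.0093  1.5128] world turn -1.513 force [-0.1  0.2 -1.2] q7 -0.24 t 9.95
d [-0.2982  0.0497 -0.0022] rotvec [ 0.0094  0.0028 -1.6288] world turn 1.629 force [-0.1  0.2 -1.2] q7 -0.24 t 9.95
```

```bash
python3 -m creep '[{"dx":-0.033,"dy":0.006,"dz":0,"ax":0,"ay":0,"az":0.17,"hand":1},{"dx":-0.066,"dy":0.011,"dz":0,"ax":0,"ay":0,"az":0.34,"hand":1},{"dx":-0.099,"dy":0.017,"dz":0,"ax":0,"ay":0,"az":0.5,"hand":1},{"dx":-0.133,"dy":0.022,"dz":0,"ax":0,"ay":0,"az":0.67,"hand":1},{"dx":-0.166,"dy":0.028,"dz":0,"ax":0,"ay":0,"az":0.84,"hand":1},{"dx":-0.199,"dy":0.033,"dz":0,"ax":0,"ay":0,"az":1.01,"hand":1},{"dx":-0.232,"dy":0.039,"dz":0,"ax":0,"ay":0,"az":1.18,"hand":1},{"dx":-0.265,"dy":0.044,"dz":0,"ax":0,"ay":0,"az":1.34,"hand":1},{"dx":-0.298,"dy":0.05,"dz":0,"ax":0,"ay":0,"az":1.513,"hand":1},{"dx":-0.298,"dy":0.05,"dz":0,"ax":0,"ay":0,"az":1.513,"hand":1},{"dx":-0.298,"dy":0.05,"dz":0,"ax":0,"ay":0,"az":1.513,"hand":1}]' 30; python3 - <<'E'
from rel import *
import h
rel([526.1,-266.8,50],1.319)
i={n:h.vision.grab_frame(n) for n in h.C}
# row after the shift, seen freely
np.set_printoptions(precision=2,suppress=True)
for n in h.C:
    for c,y in(("blue",-89.7),("red",-27),("yellow",3.5),("green",34)):
        p=rk(0,y);r=h.fit(n,i[n],[(c,0)],[*p,A],104);print(n,c,inrack(r[0]),r[0][2],r[1:])
    h.cv2.imwrite(f"pics/{n}1.png",i[n])
E
```

```text
clock: 11.32
tool_pos: [523.8, -265.7, 243.0]
tool_rot: [0.992, -0.125, -0.001, -0.0]
contact_force: [-0.3, -0.1, 0.1]
gripper_width: 85.4
finger_force: 0.0
d [0.0027 0.0006 0.193 ] rotvec [-0.0006  0.0012  0.0019] world turn -0.002 force [-0.3 -0.1  0.1] q7 -0.99 t 11.325
scene blue [ -0.12 -90.46] -0.3044847688400206 (np.float64(7.25), [221])
scene red [  1.29 -28.45] -0.2920520833333333 (np.float64(10.328125), [212])
scene yellow [-1.45  2.06] -0.3084411660495944 (np.float64(8.9921875), [213])
scene green [ 0.03 31.99] -0.2789354563370853 (np.float64(7.6640625), [212])
top blue [ -0.1  -88.46] -0.29852929163913733 (np.float64(6.83984375), [221])
top red [  1.17 -26.74] -0.2998965639401441 (np.float64(9.3359375), [211])
top yellow [-1.32  3.54] -0.2970820723308184 (np.float64(6.375), [221])
top green [-1.13 33.93] -0.3065046195744212 (np.float64(12.79296875), [204])
```

The gap measures about 32 mm for a 30 mm carton, and there is still travel left to the stop. I'll go back and draw the row a bit further for clearance.

```bash
python3 -c "
from rel import *
rel([*rk(0,-27.2),150],A)"
```

```text
d [-0.0319 -0.2982  0.0936] rotvec [-1.2000e-03 -1.0000e-04 -1.5102e+00] world turn 1.51 force [ 0.4 -0.3  0.4] q7 -1.0 t 11.425
```

```bash
python3 -m creep '[{"dx":-0.004,"dy":-0.033,"dz":0,"ax":0,"ay":0,"az":-0.17,"hand":1},{"dx":-0.007,"dy":-0.066,"dz":0,"ax":0,"ay":0,"az":-0.34,"hand":1},{"dx":-0.011,"dy":-0.099,"dz":0,"ax":0,"ay":0,"az":-0.5,"hand":1},{"dx":-0.014,"dy":-0.133,"dz":0.01,"ax":0,"ay":0,"az":-0.67,"hand":1},{"dx":-0.018,"dy":-0.166,"dz":0.02,"ax":0,"ay":0,"az":-0.84,"hand":1},{"dx":-0.021,"dy":-0.199,"dz":0.03,"ax":0,"ay":0,"az":-1.01,"hand":1},{"dx":-0.025,"dy":-0.232,"dz":0.05,"ax":0,"ay":0,"az":-1.18,"hand":1},{"dx":-0.028,"dy":-0.265,"dz":0.07,"ax":0,"ay":0,"az":-1.34,"hand":1},{"dx":-0.032,"dy":-0.298,"dz":0.09,"ax":0,"ay":0,"az":-1.51,"hand":1},{"dx":-0.032,"dy":-0.298,"dz":0.094,"ax":0,"ay":0,"az":-1.51,"hand":1},{"dx":-0.032,"dy":-0.298,"dz":0.094,"ax":0,"ay":0,"az":-1.51,"hand":1}]' 30; python3 -c "
from rel import *
rel([*rk(0,-27.2),55],A)"
```

```text
clock: 12.8
tool_pos: [566.8, 30.1, 149.8]
tool_rot: [0.809, 0.588, -0.0, 0.0]
contact_force: [0.3, -0.3, -0.1]
gripper_width: 85.2
finger_force: 0.0
d [ 0.0017 -0.0006  0.0948] rotvec [-0.0003  0.0004 -0.0033] world turn 0.003 force [ 0.3 -0.3 -0.1] q7 -0.18 t 12.8
```

```bash
python3 -m creep '[{"dx":0.001,"dy":-0.0005,"dz":0.05,"ax":0,"ay":0,"az":0,"hand":1},{"dx":0.002,"dy":-0.0005,"dz":0.085,"ax":0,"ay":0,"az":0,"hand":1},{"dx":0.002,"dy":-0.0005,"dz":0.095,"ax":0,"ay":0,"az":0,"hand":0.5},{"dx":0.002,"dy":-0.0005,"dz":0.095,"ax":0,"ay":0,"az":0,"hand":0.5},{"dx":0.002,"dy":-0.0005,"dz":0.095,"ax":0,"ay":0,"az":0,"hand":0.5},{"dx":0.002,"dy":-0.0005,"dz":0.095,"ax":0,"ay":0,"az":0,"hand":0.5},{"dx":0.002,"dy":-0.0005,"dz":0.094,"ax":0,"ay":0,"az":0,"hand":0.5},{"dx":0.003,"dy":-0.0005,"dz":0.093,"ax":0,"ay":0,"az":0,"hand":0.5},{"dx":0.004,"dy":-0.0005,"dz":0.093,"ax":0,"ay":0,"az":0,"hand":0.5},{"dx":0.005,"dy":-0.0005,"dz":0.093,"ax":0,"ay":0,"az":0,"hand":0.5}]' 30; python3 -c "
from rel import *
s=state();print(inrack(s['tool_pos']),inrack(s['contact_force'],o=np.zeros(2)))"
```

```text
clock: 14.05
tool_pos: [567.5, 32.8, 57.0]
tool_rot: [0.809, 0.588, -0.001, 0.001]
contact_force: [-4.5, -11.6, 2.2]
gripper_width: 59.8
finger_force: 33.9
[  0.48296579 -25.97111234] [ -0.75497926 -12.4588957 ]
```

```bash
python3 -m creep '[{"dx":0.0005,"dy":0,"dz":0,"ax":0,"ay":0,"az":0,"hand":0.5},{"dx":0.001,"dy":0,"dz":0,"ax":0,"ay":0,"az":0,"hand":0.5},{"dx":0.001,"dy":0,"dz":0,"ax":0,"ay":0,"az":0,"hand":0.5}]' 30; python3 -c "
from rel import *
s=state();print(inrack(s['tool_pos']),inrack(s['contact_force'],o=np.zeros(2)))"
```

```text
clock: 14.42
tool_pos: [567.6, 32.8, 57.0]
tool_rot: [0.809, 0.588, -0.001, 0.001]
contact_force: [-5.1, -12.6, 2.5]
gripper_width: 59.9
finger_force: 34.0
[  0.50093178 -25.98752091] [ -1.05856162 -13.53479567]
```

```bash
python3 -m creep '[{"dx":-0.002,"dy":0,"dz":0,"ax":0,"ay":0,"az":0,"hand":0.5},{"dx":-0.003,"dy":0,"dz":0,"ax":0,"ay":0,"az":0,"hand":1},{"dx":-0.003,"dy":0,"dz":0,"ax":0,"ay":0,"az":0,"hand":1},{"dx":-0.003,"dy":0,"dz":0,"ax":0,"ay":0,"az":0,"hand":1},{"dx":-0.003,"dy":0,"dz":0,"ax":0,"ay":0,"az":0,"hand":1},{"dx":-0.003,"dy":0,"dz":-0.02,"ax":0,"ay":0,"az":0,"hand":1},{"dx":-0.003,"dy":0,"dz":-0.06,"ax":0,"ay":0,"az":0,"hand":1},{"dx":-0.003,"dy":0,"dz":-0.1,"ax":0,"ay":0,"az":0,"hand":1},{"dx":-0.02,"dy":0,"dz":-0.14,"ax":0,"ay":0,"az":0,"hand":1}]' 30; python3 -c "
from rel import *
rel([526.1,-266.8,180],1.319)"
```

```text
clock: 15.55
tool_pos: [562.4, 18.2, 198.0]
tool_rot: [0.808, 0.589, 0.0, -0.0]
contact_force: [0.5, 0.4, 0.7]
gripper_width: 85.4
finger_force: 0.0
d [-0.2825  0.0524  0.0178] rotvec [-5.0000e-04 -4.0000e-04  1.5125e+00] world turn -1.513 force [0.5 0.4 0.7] q7 -0.19 t 15.55
```

```bash
python3 -m creep '[{"dx":-0.031,"dy":0.006,"dz":0,"ax":0,"ay":0,"az":0.17,"hand":1},{"dx":-0.062,"dy":0.012,"dz":0,"ax":0,"ay":0,"az":0.34,"hand":1},{"dx":-0.094,"dy":0.017,"dz":0,"ax":0,"ay":0,"az":0.5,"hand":1},{"dx":-0.125,"dy":0.023,"dz":0,"ax":0,"ay":0,"az":0.67,"hand":1},{"dx":-0.157,"dy":0.029,"dz":0,"ax":0,"ay":0,"az":0.84,"hand":1},{"dx":-0.188,"dy":0.035,"dz":0,"ax":0,"ay":0,"az":1.01,"hand":1},{"dx":-0.22,"dy":0.041,"dz":0,"ax":0,"ay":0,"az":1.18,"hand":1},{"dx":-0.251,"dy":0.047,"dz":0,"ax":0,"ay":0,"az":1.34,"hand":1},{"dx":-0.2825,"dy":0.0524,"dz":0.01,"ax":0,"ay":0,"az":1.5125,"hand":1},{"dx":-0.2825,"dy":0.0524,"dz":0.0178,"ax":0,"ay":0,"az":1.5125,"hand":1},{"dx":-0.2825,"dy":0.0524,"dz":0.0178,"ax":0,"ay":0,"az":1.5125,"hand":1}]' 30; python3 - <<'E'
from rel import *
import h
rel([526.1,-266.8,48],1.319)
np.set_printoptions(precision=2,suppress=True)
for n in h.C:
    i=h.vision.grab_frame(n);h.cv2.imwrite(f"pics/{n}2.png",i)
    for c,y in(("blue",-89.7),("red",-25.5),("yellow",4.5),("green",35)):
        p=rk(0,y);r=h.fit(n,i,[(c,0)],[*p,A],104);print(n,c,inrack(r[0]),r[0][2],r[1])
E
```

```text
clock: 16.92
tool_pos: [525.1, -267.1, 178.2]
tool_rot: [0.992, -0.126, -0.001, -0.0]
contact_force: [0.5, 0.3, 0.9]
gripper_width: 85.8
finger_force: 0.0
d [ 0.001  -0.0004  0.1302] rotvec [-0.0007  0.0015 -0.0004] world turn 0.0 force [0.5 0.3 0.9] q7 -0.93 t 16.925
scene blue [ -0.12 -90.46] -0.3044847688400206 7.25
scene red [  1.57 -26.78] -0.30350367405406964 10.9140625
scene yellow [-1.48  3.72] -0.3216983239026062 7.390625
scene green [-0.23 33.54] -0.3164145376967997 7.6171875
top blue [ -0.1  -88.46] -0.29852929163913733 6.83984375
top red [  1.29 -24.88] -0.31560424644680685 10.90234375
top yellow [-1.6   5.23] -0.2847335000612983 7.05859375
top green [-1.   34.95] -0.3273840603450211 11.64453125
```

```bash
python3 -m creep '[{"dx":0.001,"dy":0,"dz":0.04,"ax":0,"ay":0,"az":0,"hand":1},{"dx":0.001,"dy":0,"dz":0.08,"ax":0,"ay":0,"az":0,"hand":1},{"dx":0.001,"dy":0,"dz":0.115,"ax":0,"ay":0,"az":0,"hand":1},{"dx":0.001,"dy":0,"dz":0.13,"ax":0,"ay":0,"az":0,"hand":1},{"dx":0.001,"dy":0,"dz":0.13,"ax":0,"ay":0,"az":0,"hand":0.5},{"dx":0.001,"dy":0,"dz":0.13,"ax":0,"ay":0,"az":0,"hand":0.5},{"dx":0.001,"dy":0,"dz":0.13,"ax":0,"ay":0,"az":0,"hand":0.5},{"dx":0.001,"dy":0,"dz":0.13,"ax":0,"ay":0,"az":0,"hand":0.5},{"dx":0.001,"dy":0,"dz":0.13,"ax":0,"ay":0,"az":0,"hand":0.5}]' 30
```

```text
clock: 18.15
tool_pos: [527.0, -268.6, 50.1]
tool_rot: [0.992, -0.127, 0.001, 0.0]
contact_force: [-0.2, 1.0, 7.6]
gripper_width: 59.7
finger_force: 33.1
```

```bash
python3 -m creep '[{"dx":0,"dy":0,"dz":-0.01,"ax":0,"ay":0,"az":0,"hand":0.5},{"dx":0,"dy":0,"dz":-0.04,"ax":0,"ay":0,"az":0,"hand":0.5},{"dx":0,"dy":0,"dz":-0.08,"ax":0,"ay":0,"az":0,"hand":0.5},{"dx":0,"dy":0,"dz":-0.12,"ax":0,"ay":0,"az":0,"hand":0.5},{"dx":0,"dy":0,"dz":-0.14,"ax":0,"ay":0,"az":0,"hand":0.5},{"dx":0,"dy":0,"dz":-0.14,"ax":0,"ay":0,"az":0,"hand":0.5}]' 30; python3 -c "
from rel import *
rel([*rk(0,-56.4),180],A)"
```

```text
clock: 18.9
tool_pos: [526.8, -268.5, 189.9]
tool_rot: [0.992, -0.127, 0.001, 0.0]
contact_force: [-0.0, 0.5, -1.4]
gripper_width: 60.3
finger_force: 32.5
d [-0.0385 -0.2716  0.0099] rotvec [ 1.5000e-03 -1.9000e-03 -1.5153e+00] world turn 1.515 force [-0.   0.5 -1.4] q7 -0.94 t 18.9
```

```bash
python3 -m creep '[{"dx":-0.004,"dy":-0.03,"dz":0,"ax":0,"ay":0,"az":-0.17,"hand":0.5},{"dx":-0.009,"dy":-0.06,"dz":0,"ax":0,"ay":0,"az":-0.34,"hand":0.5},{"dx":-0.013,"dy":-0.09,"dz":0,"ax":0,"ay":0,"az":-0.5,"hand":0.5},{"dx":-0.017,"dy":-0.121,"dz":0,"ax":0,"ay":0,"az":-0.67,"hand":0.5},{"dx":-0.021,"dy":-0.151,"dz":0,"ax":0,"ay":0,"az":-0.84,"hand":0.5},{"dx":-0.026,"dy":-0.181,"dz":0,"ax":0,"ay":0,"az":-1.01,"hand":0.5},{"dx":-0.03,"dy":-0.211,"dz":0,"ax":0,"ay":0,"az":-1.18,"hand":0.5},{"dx":-0.034,"dy":-0.241,"dz":0,"ax":0,"ay":0,"az":-1.34,"hand":0.5},{"dx":-0.0385,"dy":-0.2716,"dz":0.005,"ax":0.001,"ay":-0.002,"az":-1.515,"hand":0.5},{"dx":-0.0385,"dy":-0.2716,"dz":0.01,"ax":0.001,"ay":-0.002,"az":-1.515,"hand":0.5},{"dx":-0.0385,"dy":-0.2716,"dz":0.01,"ax":0.001,"ay":-0.002,"az":-1.515,"hand":0.5}]' 30; python3 - <<'E'
from rel import *
from ov import *
rel([*rk(0,-56.4),162],A)
s=state()["tool_pos"];q=(*(s[:2]+np.array(rk(0,-1.3))-np.array(rk(0,0))),A);b=s[2]-48
overlay([(n,vision.grab_frame(n),[558,5,100],[box(*q,30,15,b,b+100)]) for n in C],"pics/b.png",6,66,60)
E
```

```text
clock: 20.27
tool_pos: [556.2, 3.7, 177.5]
tool_rot: [0.808, 0.589, -0.002, -0.001]
contact_force: [-0.1, -0.7, -1.1]
gripper_width: 60.1
finger_force: 32.6
d [0.0008 0.0016 0.0155] rotvec [-0.0044  0.0022 -0.0023] world turn 0.002 force [-0.1 -0.7 -1.1] q7 -0.15 t 20.275
```

View pics/b.png

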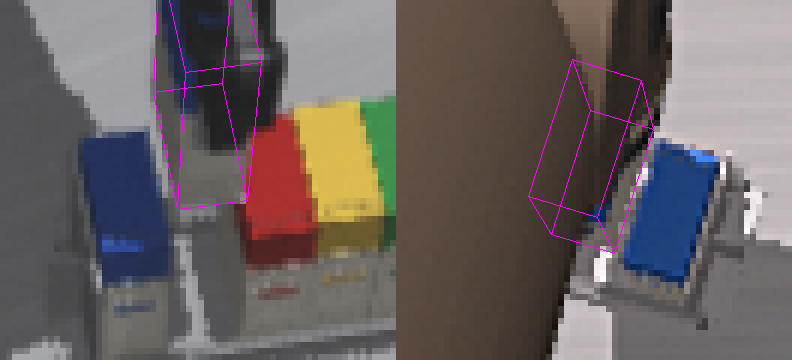

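The overlay agrees with the picture: the held carton's bottom edge lies at crop (175,208) to (247,202) and it hangs over the gap between blue and red. Next I lower it in.

```bash
python3 -m creep '[{"dx":0.001,"dy":0.001,"dz":0.012,"ax":-0.003,"ay":0.002,"az":-0.002,"hand":0.5},{"dx":0.001,"dy":0.0015,"dz":0.022,"ax":-0.004,"ay":0.002,"az":-0.002,"hand":0.5},{"dx":0.001,"dy":0.0015,"dz":0.025,"ax":-0.004,"ay":0.002,"az":-0.002,"hand":0.5},{"dx":0.001,"dy":0.0015,"dz":0.028,"ax":-0.004,"ay":0.002,"az":-0.002,"hand":0.5},{"dx":0.001,"dy":0.0015,"dz":0.030,"ax":-0.004,"ay":0.002,"az":-0.002,"hand":0.5},{"dx":0.001,"dy":0.0015,"dz":0.030,"ax":-0.004,"ay":0.002,"az":-0.002,"hand":0.5}]' 30; python3 -c "
from rel import *
s=state();print(inrack(s['tool_pos']),inrack(s['contact_force'],o=np.zeros(2)));rel([*rk(0,-56.4),62],A)"
```

```text
clock: 21.12
tool_pos: [559.0, 4.7, 149.0]
tool_rot: [0.807, 0.59, 0.001, 0.0]
contact_force: [-0.0, 0.4, -1.1]
gripper_width: 59.8
finger_force: 32.6
[  0.90213152 -55.30777557] [-0.13705027  0.38624693]
d [-0.0012 -0.0011  0.087 ] rotvec [ 0.0022 -0.0014  0.0014] world turn -0.001 force [-0.   0.4 -1.1] q7 -0.13 t 21.125
```

```bash
python3 -m creep '[{"dx":-0.001,"dy":-0.001,"dz":0.002,"ax":0.002,"ay":-0.001,"az":0.001,"hand":0.5},{"dx":-0.001,"dy":-0.001,"dz":0.005,"ax":0.002,"ay":-0.001,"az":0.001,"hand":0.5},{"dx":-0.001,"dy":-0.001,"dz":0.009,"ax":0.002,"ay":-0.001,"az":0.001,"hand":0.5},{"dx":-0.001,"dy":-0.001,"dz":0.014,"ax":0.002,"ay":-0.001,"az":0.001,"hand":0.5},{"dx":-0.001,"dy":-0.001,"dz":0.02,"ax":0.002,"ay":-0.001,"az":0.001,"hand":0.5},{"dx":-0.001,"dy":-0.001,"dz":0.02,"ax":0.002,"ay":-0.001,"az":0.001,"hand":0.5}]' 30; python3 -c "
from rel import *
s=state();print(inrack(s['tool_pos']),inrack(s['contact_force'],o=np.zeros(2)));rel([*rk(0,-56.4),62],A)"
```

```text
clock: 21.88
tool_pos: [557.4, 4.1, 128.4]
tool_rot: [0.808, 0.59, -0.0, -0.0]
contact_force: [0.2, -0.6, -0.9]
gripper_width: 59.9
finger_force: 32.6
[ -0.4542228  -56.46589742] [ 0.34067114 -0.55868958]
d [0.0001 0.0005 0.0664] rotvec [-0.0009  0.0002  0.0004] world turn -0.0 force [ 0.2 -0.6 -0.9] q7 -0.11 t 21.875
```

```bash
python3 -m creep '[{"dx":0,"dy":0.0003,"dz":0.006,"ax":0,"ay":0,"az":0,"hand":0.5},{"dx":0,"dy":0.0003,"dz":0.014,"ax":0,"ay":0,"az":0,"hand":0.5},{"dx":0,"dy":0.0003,"dz":0.022,"ax":0,"ay":0,"az":0,"hand":0.5},{"dx":0,"dy":0.0003,"dz":0.030,"ax":0,"ay":0,"az":0,"hand":0.5},{"dx":0,"dy":0.0003,"dz":0.038,"ax":0,"ay":0,"az":0,"hand":0.5},{"dx":0,"dy":0.0003,"dz":0.046,"ax":0,"ay":0,"az":0,"hand":0.5},{"dx":0,"dy":0.0003,"dz":0.050,"ax":0,"ay":0,"az":0,"hand":0.5},{"dx":0,"dy":0.0003,"dz":0.053,"ax":0,"ay":0,"az":0,"hand":0.5}]' 30; python3 -c "
from rel import *
s=state();print(inrack(s['tool_pos']),inrack(s['contact_force'],o=np.zeros(2)));rel([*rk(0,-56.4),52],A)"
```

```text
clock: 22.88
tool_pos: [558.1, 3.9, 75.8]
tool_rot: [0.808, 0.59, 0.0, -0.0]
contact_force: [-0.6, -0.3, -1.7]
gripper_width: 59.5
finger_force: 32.6
[  0.29485415 -56.34442766] [-0.44439236 -0.47940494]
d [-0.0001 -0.0003  0.0238] rotvec [ 0.0002 -0.0003  0.0003] world turn -0.0 force [-0.6 -0.3 -1.7] q7 -0.06 t 22.875
```

```bash
python3 -m creep '[{"dx":0,"dy":0,"dz":0.004,"ax":0,"ay":0,"az":0,"hand":0.5},{"dx":0,"dy":0,"dz":0.008,"ax":0,"ay":0,"az":0,"hand":0.5},{"dx":0,"dy":0,"dz":0.012,"ax":0,"ay":0,"az":0,"hand":0.5},{"dx":0,"dy":0,"dz":0.015,"ax":0,"ay":0,"az":0,"hand":0.5},{"dx":0,"dy":0,"dz":0.017,"ax":0,"ay":0,"az":0,"hand":0.5},{"dx":0,"dy":0,"dz":0.019,"ax":0,"ay":0,"az":0,"hand":0.5},{"dx":0,"dy":0,"dz":0.020,"ax":0,"ay":0,"az":0,"hand":0.5},{"dx":0,"dy":0,"dz":0.021,"ax":0,"ay":0,"az":0,"hand":0.5}]' 30
```

```text
clock: 23.88
tool_pos: [558.1, 4.0, 55.0]
tool_rot: [0.808, 0.59, 0.0, -0.0]
contact_force: [-0.4, -0.2, -0.2]
gripper_width: 60.2
finger_force: 32.6
```

```bash
python3 -m creep '[{"dx":0,"dy":0,"dz":0.0005,"ax":0,"ay":0,"az":0,"hand":0.5},{"dx":0,"dy":0,"dz":0.001,"ax":0,"ay":0,"az":0,"hand":0.5}]' 30; python3 -c "
from rel import *
s=state();print(inrack(s['tool_pos']),inrack(s['contact_force'],o=np.zeros(2)));rel([*rk(0,-56.4),52],A)"
```

```text
clock: 24.12
tool_pos: [558.1, 4.0, 54.0]
tool_rot: [0.808, 0.59, 0.0, -0.0]
contact_force: [-0.6, -0.1, -1.8]
gripper_width: 59.7
finger_force: 32.6
[  0.27019566 -56.28476128] [-0.50828815 -0.31102212]
d [-0.0001 -0.0003  0.002 ] rotvec [ 0.0002 -0.0004  0.0003] world turn -0.0 force [-0.6 -0.1 -1.8] q7 -0.05 t 24.125
```

```bash
python3 -m creep '[{"dx":0,"dy":0,"dz":0.0007,"ax":0,"ay":0,"az":0,"hand":0.5},{"dx":0,"dy":0,"dz":0.0014,"ax":0,"ay":0,"az":0,"hand":0.5},{"dx":0,"dy":0,"dz":0.002,"ax":0,"ay":0,"az":0,"hand":0.5},{"dx":0,"dy":0,"dz":0.0025,"ax":0,"ay":0,"az":0,"hand":0.5}]' 30
```

```text
clock: 24.62
tool_pos: [558.1, 4.1, 52.1]
tool_rot: [0.808, 0.59, 0.0, -0.0]
contact_force: [-4.4, 0.5, 12.5]
gripper_width: 59.5
finger_force: 33.9
```

```bash
python3 -m creep '[{"dx":0,"dy":0,"dz":-0.0008,"ax":0,"ay":0,"az":0,"hand":0.5},{"dx":0,"dy":0,"dz":-0.0008,"ax":0,"ay":0,"az":0,"hand":1},{"dx":0,"dy":0,"dz":-0.0008,"ax":0,"ay":0,"az":0,"hand":1},{"dx":0,"dy":0,"dz":-0.0008,"ax":0,"ay":0,"az":0,"hand":1},{"dx":0,"dy":0,"dz":-0.0008,"ax":0,"ay":0,"az":0,"hand":1},{"dx":0,"dy":0,"dz":-0.02,"ax":0,"ay":0,"az":0,"hand":1},{"dx":0,"dy":0,"dz":-0.06,"ax":0,"ay":0,"az":0,"hand":1},{"dx":0,"dy":0,"dz":-0.1,"ax":0,"ay":0,"az":0,"hand":1},{"dx":0,"dy":0,"dz":-0.11,"ax":0,"ay":0,"az":0,"hand":1}]' 30; python3 -c "
from rel import *
rel([*rk(0,-105+151.8+33+16),160],A)"
```

```text
clock: 25.75
tool_pos: [559.4, 3.8, 164.0]
tool_rot: [0.808, 0.59, 0.002, 0.001]
contact_force: [0.5, -0.1, -0.6]
gripper_width: 85.5
finger_force: 0.0
d [ 0.1518 -0.0015  0.0043] rotvec [ 0.0037 -0.0021  0.0003] world turn -0.0 force [ 0.5 -0.1 -0.6] q7 -0.13 t 25.75
```

```bash
python3 -m creep '[{"dx":0.05,"dy":-0.001,"dz":0,"ax":0.002,"ay":-0.001,"az":0,"hand":1},{"dx":0.1,"dy":-0.0015,"dz":0,"ax":0.004,"ay":-0.002,"az":0,"hand":1},{"dx":0.155,"dy":-0.0015,"dz":0,"ax":0.004,"ay":-0.002,"az":0,"hand":1},{"dx":0.155,"dy":-0.0015,"dz":0.02,"ax":0.004,"ay":-0.002,"az":0,"hand":1},{"dx":0.155,"dy":-0.0015,"dz":0.025,"ax":0.004,"ay":-0.002,"az":0,"hand":1}]' 30; python3 - <<'E'
from rel import *
from ov import *
rel([*rk(0,98.8),65],A);np.set_printoptions(precision=2,suppress=True)
I={n:vision.grab_frame(n) for n in C}
for n in C:
    print(n,[inrack(atz(n,r["point"],82)) for r in nets.place_of(n,"follower_grip")[:1]])
q=(*rk(0,95.8),A);q2=(*rk(0,-57.6),A)
overlay([(n,I[n],[585,50,80],[box(*q,20,12,66,98),box(*q2,30,15,103.9,104)]) for n in C],"pics/c.png",5,78,58)
E
```

```text
clock: 26.38
tool_pos: [602.5, 152.2, 134.5]
tool_rot: [0.807, 0.59, -0.004, -0.001]
contact_force: [0.1, 0.2, 0.2]
gripper_width: 85.2
finger_force: 0.0
d [0.0007 0.003  0.0695] rotvec [-0.0065  0.004   0.0013] world turn -0.001 force [0.1 0.2 0.2] q7 -0.34 t 26.375
scene [array([-16.33,  99.51])]
top [array([-11.42, 101.97])]
```

View pics/c.png

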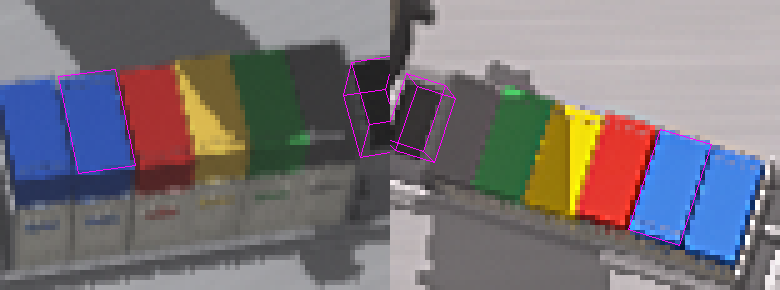

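The new carton stands between the blue and the red, within 1–2 mm of the predicted outline, and the grip block matches its model. Next I descend and pinch the block.

```bash
python3 -m creep '[{"dx":0.001,"dy":0.001,"dz":0.03,"ax":-0.002,"ay":0.001,"az":0,"hand":1},{"dx":0.001,"dy":0.001,"dz":0.055,"ax":-0.002,"ay":0.001,"az":0,"hand":1},{"dx":0.001,"dy":0.001,"dz":0.069,"ax":-0.002,"ay":0.001,"az":0,"hand":1},{"dx":0.001,"dy":0.001,"dz":0.069,"ax":-0.002,"ay":0.001,"az":0,"hand":0.3},{"dx":0.001,"dy":0.001,"dz":0.069,"ax":-0.002,"ay":0.001,"az":0,"hand":0.3},{"dx":0.001,"dy":0.001,"dz":0.069,"ax":-0.002,"ay":0.001,"az":0,"hand":0.3},{"dx":0.001,"dy":0.001,"dz":0.069,"ax":-0.002,"ay":0.001,"az":0,"hand":0.3},{"dx":0.001,"dy":0.001,"dz":0.069,"ax":-0.002,"ay":0.001,"az":0,"hand":0.3},{"dx":0.001,"dy":0.001,"dz":0.069,"ax":-0.002,"ay":0.001,"az":0,"hand":0.3}]' 40; python3 -c "
from rel import *
s=state();print(inrack(s['tool_pos']),inrack(s['contact_force'],o=np.zeros(2)));rel([*rk(0,98.8),65],A)"
```

```text
clock: 27.7
tool_pos: [602.8, 153.7, 68.7]
tool_rot: [0.807, 0.59, -0.002, -0.002]
contact_force: [-10.4, 0.7, 11.5]
gripper_width: 39.7
finger_force: 40.6
[-2.73659394 99.88269283] [-10.17201339  -2.47175343]
d [-0.0011  0.0028  0.0036] rotvec [-0.0054  0.0001  0.0016] world turn -0.002 force [-10.4   0.7  11.5] q7 -0.3 t 27.7
```

```bash
python3 -m creep '[{"dx":0,"dy":-0.001,"dz":-0.0015,"ax":0,"ay":0,"az":0,"hand":0.3},{"dx":0,"dy":-0.0025,"dz":-0.003,"ax":0,"ay":0,"az":0,"hand":0.3},{"dx":-0.001,"dy":-0.003,"dz":-0.0035,"ax":0,"ay":0,"az":0,"hand":0.3},{"dx":-0.002,"dy":-0.003,"dz":-0.0035,"ax":0,"ay":0,"az":0,"hand":0.3},{"dx":-0.002,"dy":-0.003,"dz":-0.0035,"ax":0,"ay":0,"az":0,"hand":0.3}]' 40; python3 -c "
from rel import *
s=state();print(s['contact_force'][2],inrack(s['tool_pos']),inrack(s['contact_force'],o=np.zeros(2)))"
```

```text
clock: 28.32
tool_pos: [602.3, 152.5, 69.0]
tool_rot: [0.807, 0.59, -0.0, 0.0]
contact_force: [13.9, 4.4, -34.8]
gripper_width: 39.5
finger_force: 46.1
-34.82608171850067 [-2.89518237 98.65430005] [11.8857964  8.4211052]
```

```bash
python3 -m creep '[{"dx":0,"dy":0.0008,"dz":0.0014,"ax":0,"ay":0,"az":0,"hand":0.3},{"dx":0,"dy":0.0016,"dz":0.0026,"ax":0,"ay":0,"az":0,"hand":0.3},{"dx":0,"dy":0.0016,"dz":0.0026,"ax":0,"ay":0,"az":0,"hand":0.3}]' 40; python3 -c "
from rel import *
s=state();print(s['contact_force'][2],inrack(s['tool_pos']),inrack(s['contact_force'],o=np.zeros(2)))"
```

```text
clock: 28.7
tool_pos: [602.4, 152.6, 68.8]
tool_rot: [0.807, 0.59, -0.001, -0.001]
contact_force: [-1.3, 4.7, -4.2]
gripper_width: 39.1
finger_force: 49.7
-4.150900246406992 [-2.77447649 98.70268159] [-2.68583981  4.0306042 ]
```

Side loads are now small. Push the follower in 1 mm steps.

```bash
python3 -m creep '[{"dx":-0.0005,"dy":0,"dz":0.0003,"ax":0,"ay":0,"az":0,"hand":0.3},{"dx":-0.001,"dy":-0.0003,"dz":0.0003,"ax":0,"ay":0,"az":0,"hand":0.3},{"dx":-0.0015,"dy":-0.0003,"dz":0.0003,"ax":0,"ay":0,"az":0,"hand":0.3},{"dx":-0.002,"dy":-0.0003,"dz":0.0003,"ax":0,"ay":0,"az":0,"hand":0.3}]' 40; python3 -c "
from rel import *
s=state();print(s['contact_force'][2],inrack(s['tool_pos']),inrack(s['contact_force'],o=np.zeros(2)))"
```

```text
clock: 29.2
tool_pos: [602.2, 151.7, 68.8]
tool_rot: [0.807, 0.59, 0.0, -0.001]
contact_force: [0.2, 6.8, -4.1]
gripper_width: 39.5
finger_force: 49.8
-4.1138202186758805 [-2.75666399 97.7852487 ] [-1.88792397  6.49702517]
```

```bash
python3 -m creep '[{"dx":-0.0005,"dy":0,"dz":0.0003,"ax":0,"ay":0,"az":0,"hand":0.3},{"dx":-0.001,"dy":-0.0002,"dz":0.0003,"ax":0,"ay":0,"az":0,"hand":0.3},{"dx":-0.0015,"dy":-0.0002,"dz":0.0003,"ax":0,"ay":0,"az":0,"hand":0.3},{"dx":-0.002,"dy":-0.0002,"dz":0.0003,"ax":0,"ay":0,"az":0,"hand":0.3}]' 40; python3 -c "
from rel import *
s=state();print(s['contact_force'][2],inrack(s['tool_pos']),inrack(s['contact_force'],o=np.zeros(2)))"
```

```text
clock: 29.7
tool_pos: [601.7, 150.3, 68.8]
tool_rot: [0.807, 0.591, 0.001, -0.001]
contact_force: [0.9, 7.9, -2.0]
gripper_width: 39.4
finger_force: 49.9
-1.9873359475992924 [-2.72940519 96.30765377] [-1.56564754  7.75713604]
```

```bash
python3 -m creep '[{"dx":-0.0005,"dy":0,"dz":0,"ax":0,"ay":0,"az":0,"hand":0.3},{"dx":-0.001,"dy":0,"dz":0,"ax":0,"ay":0,"az":0,"hand":0.3},{"dx":-0.001,"dy":0,"dz":0,"ax":0,"ay":0,"az":0,"hand":0.3}]' 40; python3 -c "
from rel import *
s=state();print(s['contact_force'][2],inrack(s['tool_pos']),inrack(s['contact_force'],o=np.zeros(2)))"
```

```text
clock: 30.08
tool_pos: [601.4, 149.3, 68.8]
tool_rot: [0.807, 0.591, 0.001, -0.001]
contact_force: [1.4, 8.2, -1.9]
gripper_width: 39.1
finger_force: 49.9
-1.9044050821615808 [-2.73608821 95.27391119] [-1.21407136  8.23455659]
```

```bash
python3 -m creep '[{"dx":-0.0005,"dy":0,"dz":0,"ax":0,"ay":0,"az":0,"hand":0.3},{"dx":-0.001,"dy":0,"dz":0,"ax":0,"ay":0,"az":0,"hand":0.3},{"dx":-0.001,"dy":0,"dz":0,"ax":0,"ay":0,"az":0,"hand":0.3}]' 40; python3 -c "
from rel import *
s=state();print(s['contact_force'][2],inrack(s['tool_pos']),inrack(s['contact_force'],o=np.zeros(2)))"
```

```text
clock: 30.45
tool_pos: [601.4, 149.1, 68.8]
tool_rot: [0.807, 0.591, 0.001, -0.002]
contact_force: [2.0, 11.0, -3.1]
gripper_width: 39.0
finger_force: 49.7
-3.1026495495143696 [-2.7261063  95.07338411] [-1.47927301 11.06710911]
```

```bash
python3 -m creep '[{"dx":-0.0005,"dy":0,"dz":0,"ax":0,"ay":0,"az":0,"hand":0.3},{"dx":-0.0009,"dy":0,"dz":0,"ax":0,"ay":0,"az":0,"hand":0.3},{"dx":-0.0009,"dy":0,"dz":0,"ax":0,"ay":0,"az":0,"hand":0.3},{"dx":-0.0009,"dy":0,"dz":0,"ax":0,"ay":0,"az":0,"hand":0.3}]' 40; python3 -c "
from rel import *
s=state();print(s['contact_force'][2],inrack(s['tool_pos']),inrack(s['contact_force'],o=np.zeros(2)))"
```

```text
clock: 30.95
tool_pos: [601.4, 149.1, 68.9]
tool_rot: [0.807, 0.591, 0.002, -0.002]
contact_force: [4.1, 12.1, -3.9]
gripper_width: 39.3
finger_force: 49.5
-3.9008939668440155 [-2.71684171 95.07309132] [ 0.19357007 12.8033315 ]
```

```bash
python3 -m creep '[{"dx":-0.0003,"dy":0,"dz":0.0002,"ax":0,"ay":0,"az":0,"hand":0.3},{"dx":-0.0003,"dy":0,"dz":0.0002,"ax":0,"ay":0,"az":0,"hand":0.3}]' 40; python3 -c "
from rel import *
s=state();print(s['contact_force'][2],inrack(s['tool_pos']),inrack(s['contact_force'],o=np.zeros(2)))"; python3 -m creep '[{"dx":0.001,"dy":0,"dz":0.0002,"ax":0,"ay":0,"az":0,"hand":0.3},{"dx":0.002,"dy":0,"dz":0.0002,"ax":0,"ay":0,"az":0,"hand":0.3},{"dx":0.002,"dy":0,"dz":0.0002,"ax":0,"ay":0,"az":0,"hand":0.3}]' 40; python3 -c "
from rel import *
s=state();print(s['contact_force'][2],inrack(s['tool_pos']),inrack(s['contact_force'],o=np.zeros(2)))"
```

```text
clock: 31.2
tool_pos: [601.4, 149.1, 68.8]
tool_rot: [0.807, 0.591, 0.002, -0.002]
contact_force: [3.9, 13.6, -3.5]
gripper_width: 39.4
finger_force: 49.8
-3.4837878963325646 [-2.70617802 95.08262791] [-0.37532873 14.11988297]
clock: 31.58
tool_pos: [601.4, 149.1, 68.8]
tool_rot: [0.807, 0.591, 0.001, -0.001]
contact_force: [-0.2, 7.9, 2.4]
gripper_width: 39.1
finger_force: 50.4
2.4217201309826506 [-2.70942052 95.09516117] [-2.62612111  7.43674443]
```

```bash
python3 -m creep '[{"dx":0.001,"dy":0,"dz":-0.0002,"ax":0,"ay":0,"az":0,"hand":0.3},{"dx":0.0018,"dy":0,"dz":-0.0002,"ax":0,"ay":0,"az":0,"hand":0.3},{"dx":0.0018,"dy":0,"dz":-0.0002,"ax":0,"ay":0,"az":0,"hand":0.45},{"dx":0.0018,"dy":0,"dz":-0.0002,"ax":0,"ay":0,"az":0,"hand":0.7},{"dx":0.0018,"dy":0,"dz":-0.0002,"ax":0,"ay":0,"az":0,"hand":1},{"dx":0.0018,"dy":0,"dz":-0.0002,"ax":0,"ay":0,"az":0,"hand":1},{"dx":0.0018,"dy":0,"dz":-0.0002,"ax":0,"ay":0,"az":0,"hand":1},{"dx":0.0018,"dy":0,"dz":-0.02,"ax":0,"ay":0,"az":0,"hand":1},{"dx":0.0018,"dy":0,"dz":-0.06,"ax":0,"ay":0,"az":0,"hand":1},{"dx":0.02,"dy":0,"dz":-0.11,"ax":0,"ay":0,"az":0,"hand":1},{"dx":0.06,"dy":0,"dz":-0.15,"ax":0,"ay":0,"az":0,"hand":1},{"dx":0.12,"dy":0,"dz":-0.16,"ax":0,"ay":0,"az":0,"hand":1},{"dx":0.16,"dy":0,"dz":-0.16,"ax":0,"ay":0,"az":0,"hand":1},{"dx":0.16,"dy":0,"dz":-0.16,"ax":0,"ay":0,"az":0,"hand":1}]' 40; python3 - <<'E'
from rel import *
from ov import *
np.set_printoptions(precision=2,suppress=True)
I={n:vision.grab_frame(n) for n in C}
for n in C:
    for c,y in(("blue",-74.9),("red",-29.5),("yellow",.5),("green",30.5)):
        p=rk(0,y);r=fit(n,I[n],[("blue",-15),("blue",15)] if c=="blue" else [(c,0)],[*p,A],104);print(n,c,inrack(r[0]),r[0][2],r[1])
q=(*rk(0,91),A)
overlay([(n,I[n],[585,50,80],[box(*q,20,12,66,98)]+[box(*rk(0,-90+30*i),A,30,15,103.9,104) for i in range(6)]) for n in C],"pics/d.png",5,78,58)
E
```

```text
clock: 33.33
tool_pos: [649.3, 303.5, 227.9]
tool_rot: [0.806, 0.592, -0.0, -0.001]
contact_force: [-0.6, 0.1, -0.2]
gripper_width: 85.3
finger_force: 0.0
scene blue [  0.84 -75.74] -0.30552008941053804 230.05078125
scene red [  2.46 -30.61] -0.29384732403120717 11.703125
scene yellow [-0.92 -0.82] -0.28510431546280923 8.83203125
scene green [-0.01 29.2 ] -0.29872431178713865 8.1484375
top blue [  0.23 -74.18] -0.31722306796686534 230.1875
top red [  2.4  -29.39] -0.32646936085390943 14.23046875
top yellow [-0.98  0.81] -0.2930040858218085 5.40625
top green [-0.31 30.76] -0.29513078703703705 12.421875
```

View pics/d.png

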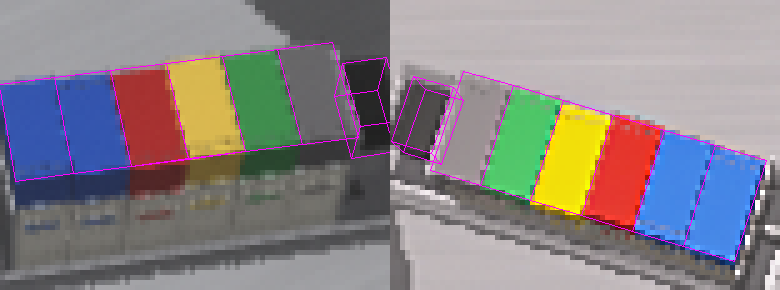

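The overlay shows all six cartons tight at the predicted 30 mm pitch. Red, yellow and green average −30.0, 0.0 and +30.0 mm, and the follower is against the grey one. Hand in.

```bash
python3 -c "
from rig import ticket
print(ticket.finish_job())"
```

```text
the job is handed in; nothing more can be done
None
```

The blue carton is filed upright beside the row's blue one on the follower side, the follower was pressed snug with about 10 N (wrist force 14 N less its 3.5 N friction) and released, and the job was handed in at about 33 s (no verdict was returned).

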